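# Fit the lathe tool rest into its holder and hold it at height

### The job

First turn the red clamp knob on the green tool-rest holder anticlockwise (seen from above) as far as it goes, to draw the clamp bolt out of the way of the post. Then lift the tool rest out of the wooden rack, thread its steel post down through the upper brass bushing and on through the lower one, and finish while still holding it there: the rest's bar about two centimetres clear above the upper bushing and the post's end showing about two centimetres below the lower one. Do not set it down or let go at the end, and leave the wax jar, the bowl and the gouge where they are.

Things in the scene. Friction and masses are not known exactly. Their poses are not given: they have to be found in the camera images.
- holder: Green tool-rest holder fixed to the bench. Origin on the bench, on the upright axis of its two brass bushings; z up; clamp knob 125 mm away towards -x. Base plate x -170 to +35 mm, 90 mm wide, 12 mm thick. Bushings: 36 mm outer, 19 mm inner diameter, at heights 60 to 85 and 125 to 150 mm, carried by a plate 13 mm thick (x), 50 mm wide, 150 mm high, centred 38 mm from the axis to -x.
- upper_bushing (a point): Centre of the mouth (top face) of the upper bushing, 150 mm above the bench; axes as the holder's.
- lower_bushing (a point): Centre of the underside of the lower bushing, 60 mm above the bench, on the same axis; axes as the holder's.
- shoe: Steel clamp bolt, 10 mm diameter, level, between the bushings at height 105 mm. Origin at the centre of its end, which with the knob at 0 stands on the bushings' axis and blocks the post; it is drawn back along the holder's -x, 10 mm per rad of knob.
- clamp_knob (a joint): Clamp knob angle in rad: 0 = clamped; grows anticlockwise seen from above to its stop at 1.4; it starts below 0.2. The bolt is clear of the bore from about 1.0. Light friction of about 0.06 N m; it stays where it is left. It stands on a green pedestal 118 mm high.
- knob_grip (a point): On the vertical axis of the clamp knob, at grip height, 147 mm above the bench. Red grip bar 44 mm long (this point's x, which turns with the knob), 14 mm thick (y), 32 mm high, top 156 mm above the bench, on a black disc of 44 mm diameter with its top at 126 mm. At joint value 0 the bar lies along the holder's x.
- rack: Wooden storage rack fixed to the bench, 110 mm (x) by 100 mm (y): a board on two legs, its top face 150 mm above the bench, with a hole of 27 mm diameter in the middle. Origin on the bench under the hole's centre.
- tool_rest: Tool rest, a T of 0.3 to 0.65 kg: green bar 150 mm long (y), 14 mm thick (x), 32 mm high (35 with its steel edge; the outer 35 mm each end are cut away 18 mm from below), under its middle a steel post 16 mm thick, 130 mm long, its end bevelled over 6 mm to 8 mm. Origin on the post's axis at the bar's underside, z up. It starts with the bar flat on the rack's board, post hanging in the hole.
- post_tip (a point): Centre of the lower end of the tool rest's post, 130 mm below the bar's underside.
- wax_jar: Bystander: amber jar of wax with a black lid, 60 mm diameter, 75 mm high. Origin at its underside.
- bowl: Bystander: turned wooden bowl, 120 mm diameter, 50 mm high. Origin at its underside.
- gouge: Bystander: turning gouge lying on the bench along its y: wooden handle of 26 mm diameter and 150 mm length (+y), steel blade 120 mm (-y). Origin on the bench under the joint of both.
Things that resemble listed ones, but are neither listed nor needed, are in the scene too. Of the things shaped like the holder, the green one is meant.

How it is judged:
On the way, in this order (a step that is already met when the one before it is completed fails the run):
1. the clamp knob is turned to beyond 1.1 rad, freeing the bore (value of joint clamp_knob above 1.1 rad), for 0.2 s.
2. the tool rest is lifted clear out of the rack (z of post_tip in the frame of rack above 0.152 m), for 0.1 s.
3. the post's end has come through the upper bushing (z of post_tip in the frame of upper_bushing below -0.027 m and horizontal distance between post_tip and upper_bushing below 0.008 m and angle between the z axis of tool_rest and the z axis of holder, either way round below 0.15 rad), for 0.1 s.
At the end, for the whole second after the job is handed in: Still gripped and still, post through both bushings within 0.06 rad and 5 mm of their axis (bar 6 mm): end at least 6 mm below the lower bushing, bar at least 6 mm above the upper one, knob beyond 1.05 rad (value of joint clamp_knob above 1.05 rad and z of post_tip in the frame of lower_bushing below -0.006 m and horizontal distance between post_tip and lower_bushing below 0.005 m and z of tool_rest in the frame of upper_bushing above 0.006 m and horizontal distance between tool_rest and upper_bushing below 0.006 m and angle between the z axis of tool_rest and the z axis of holder, either way round below 0.06 rad and contact force between the fingers and tool_rest above 2 N and linear speed of tool_rest below 0.02 m/s); the arm keeps its last pose, push and grip.
It fails at once if a bystander (wax jar, bowl or gouge) is moved by more than 20 mm (distance of any of wax_jar, bowl, gouge from where it was at the start of the episode above 0.02 m).
It also fails if it takes over 66 s, if anything falls off the work surface, if the arm or the gripper's body presses on something with over 40 N, if the wrist force passes 120 N, or if a joint passes its speed limit or range.

### The arm

A 7-joint arm with a two-finger parallel gripper is mounted at the origin on the work surface. World frame = base frame: x ahead of the robot, y to its left, z up, the work surface at z = 0. Lengths are in m, angles in rad, forces in N, time in s.
With the tool pointing down it reaches from about 0.35 to 0.9 m from the base axis. Payload 8.1 kg.
Tool frame: the origin (TCP) lies between the finger pads; the fingertips stand ahead of it and the grasp point (between the pads) is the TCP (arm.nose_length is the z of the fingertips in the tool frame, in m); z points along the fingers, y is the line along which they close (so a half turn about z gives the same grasp; the last joint's range is limited). The gripper opens to 92 mm and grips with 3 to 60 N. Pads are 19 mm wide; open, the fingers measure 130 mm over their backs; the gripper's body (75 mm by 190 mm) begins 47 mm behind the grasp point.
Start: joints at [1.005, 0.434, 0.025, 1.573, -0.012, 1.134, -0.075], TCP at [0.279, -0.559, 0.222] pointing down, gripper open.
Joint ranges: [-2.62, 2.62], [-0.44, 2.09], [-1.27, 1.32], [0.08, 2.57], [-1.32, 4.46], [0.12, 2], [-2.74, 2.74]. Speed limits (rad/s): [2.22, 2.22, 3.01, 3.01, 3.14, 3.14, 3.14].

### API

Orientations are given as a rotation vector (axis times angle).
In Python, from cell import sensors, optics, arm gives the robot as it stands.
- The arm moves only by the tool arm_command, never from a script. Its argument "deltas" is one flat list of numbers, 7 for each row, row after row: the turn, a rotation vector about the world's x, y, z as a fraction of full scale, then the shift along the world's x, y, z as a fraction of full scale, then the finger opening in mm, from 0 to 91.8. In form: [wx, wy, wz, dx, dy, dz, fingers, wx, wy, wz, dx, dy, dz, fingers, ...]. A call has 1 to 20 rows; each row is the pose to reach, as a shift and turn from the pose commanded when the call began; what a row does not reach only later rows make up. Full scale, the value 1, is 1 m for a shift and 90 degrees for a turn. A row lasts 1/10 s, in which the tool goes at most 50 mm and 8.59 degrees, less where a joint would pass 70% of its speed; a pose out of reach is approached as far as the arm can. A call with a number of a shift or a turn outside -1 to 1 is refused whole. A call with a gripper value outside its range is refused whole. The fingers move at their own pace and stop on an object; "force" is the grip in N (left out, the last holds). Time passes only in rows, so rows that repeat a pose let the fingers close. It gives the time, the measured TCP pose, the force, the opening and the grip force at its end, in the units of the state.
- sensors.observe(): the state, without advancing time (a new reading comes with each control period).
- optics.get_image(name): name is "scene" or "top"; returns the picture (480x640x3 uint8, blue, green, red); there is no depth.
- optics.calibration(name): a dict with "camera_matrix" (3x3 intrinsics, pixels), "rvec" (rotation vector, rad) and "tvec" (3), from world to camera coordinates, as OpenCV has them. Camera axes: x right, y down, z forward; pixel columns grow to the right and rows downward; lengths in m; the calibration is good to about 2 mm. A picture is of the moment at which its call begins. calibration takes no time and is no camera call.
- arm.sign_off(): hands the job in; it is judged then, once.
The state is a dict: "clock": time; "joints": joint angles; "dq": joint speeds; "joint_efforts": joint torques, N m; "position": TCP position; "ee_rot": TCP orientation; "force": force on the tool from outside, world axes, zero at the start; "ft_torque": the same for the moment, N m; "width": opening from 0.0 (shut) to 1.0 (fully open); "gripper_force": force on a finger pad.
Only numpy, scipy, OpenCV 4.12 (cv2) and the standard library are available. Lean on these libraries where they do the work, as an engineer would, in place of code of your own. Each camera call takes 0.05 s, during which the arm holds its last target. There are 200 camera calls.

## Working session

There is one attempt and no reset: what is moved stays moved. The work goes in short steps, Python scripts to look and compute and a tool call to move; the robot and the scene stay as the last step left them, time stands still between calls to the robot, and variables do not carry over. Pictures are saved under pics/ and viewed, at most 10 in all, crops included, and the job is handed in when it is done.

Besides the shell and the picture viewer there is one more tool, called after "Call:" in YAML: its name, and indented under it one key for each argument. arm_command: Moves the arm, as the interface text tells. Its arguments: {"type":"object","properties":{"deltas":{"type":"array","items":{"type":"number"}},"force":{"type":"number"}},"required":["deltas"]}

```bash
mkdir -p pics; python3 - <<'E'
from cell import sensors, optics, arm
import cv2
for n in("scene","top"):
    cv2.imwrite(f"pics/{n}0.png",optics.get_image(n)); c=optics.calibration(n); print(n,c)
print(sensors.observe(), arm.nose_length)
E
```

```text
scene {'camera_matrix': array([[444.2227479 ,   0.        , 316.49410739],
       [  0.        , 444.2227479 , 235.59415515],
       [  0.        ,   0.        ,   1.        ]]), 'rvec': array([ 2.10448503,  1.27103157, -0.47382275]), 'tvec': array([-0.18746954, -0.30478482,  1.23632269])}
top {'camera_matrix': array([[526.19691   ,   0.        , 322.18181462],
       [  0.        , 526.19691   , 225.56681188],
       [  0.        ,   0.        ,   1.        ]]), 'rvec': array([ 2.19425794, -2.23440045,  0.02750824]), 'tvec': array([-0.08088945,  0.53937532,  1.15128364])}
{'clock': 0.1, 'joints': array([ 1.00538477,  0.43514231,  0.02495641,  1.5739659 , -0.01158361,
        1.1340205 , -0.07513874]), 'dq': array([ 4.12027290e-05, -3.26461666e-03, -3.79815220e-04, -3.37760428e-03,
       -1.67372565e-03,  4.36082339e-04, -9.57369138e-04]), 'joint_efforts': array([ 3.33206714e-03, -6.69125390e+01,  9.87880155e-01, -3.15144181e+01,
       -6.06401707e-02,  3.74759501e-02,  1.25682232e-04]), 'position': array([ 0.27879628, -0.5588673 ,  0.22124565]), 'ee_rot': array([-3.05660182e+00, -7.20079559e-01,  7.03845944e-04]), 'force': array([ 0.12612211,  0.41436559, -0.25644123]), 'ft_torque': array([ 0.00750832, -0.02833714,  0.00383389]), 'gripper_force': 0.0, 'width': 0.9993081985203972} 0.019
```

View pics/scene0.png

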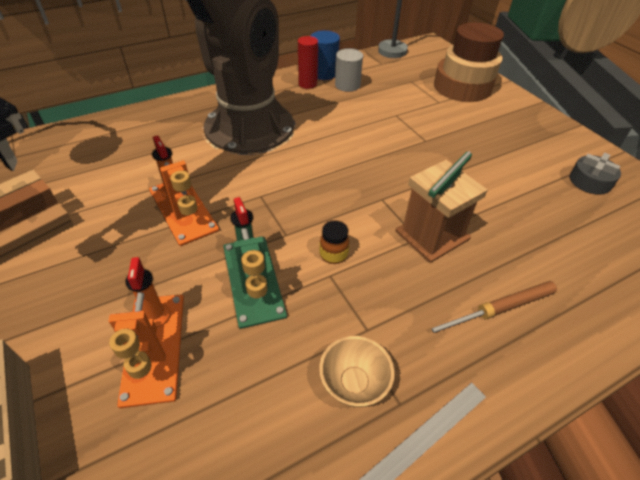

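View pics/top0.png

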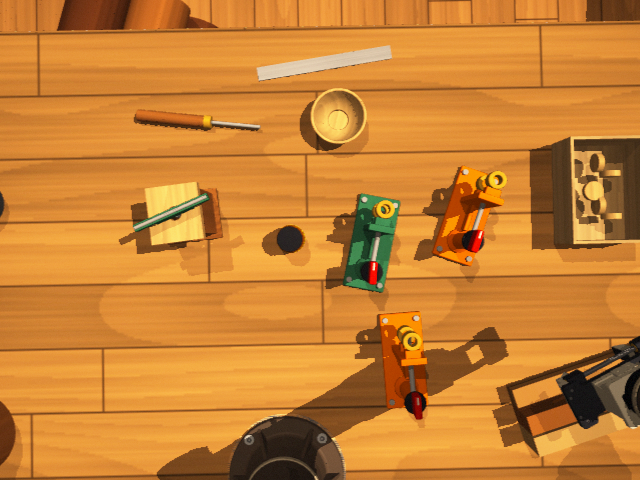

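The scene view shows the green holder's bushing at about (253,262), its knob at (240,210) and the rest in its rack at (450,180). In the top view the bushing is at (385,209), the knob at (373,270) and the bar runs from (135,228) to (208,198).

```bash
cat > h.py <<'E'
import cv2, numpy as np
from cell import sensors, optics, arm
def ray(n,uv):
    c=optics.calibration(n);R=cv2.Rodrigues(c["rvec"])[0]
    p=cv2.undistortPoints(np.array(uv,float).reshape(-1,1,2),c["camera_matrix"],None).reshape(-1,2)
    return -R.T@c["tvec"], np.c_[p,np.ones(len(p))]@R
def plane(n,uv,z):
    o,d=ray(n,uv); return o+d*((z-o[2])/d[:,2])[:,None]
def proj(n,P):
    c=optics.calibration(n);return cv2.projectPoints(np.array(P,float).reshape(-1,1,3),c["rvec"],c["tvec"],c["camera_matrix"],None)[0].reshape(-1,2)
def blob(img,lo,hi,box,z=None):
    "largest HSV blob in box x0,y0,x1,y1"
    x0,y0,x1,y1=box
    m=cv2.inRange(cv2.cvtColor(img[y0:y1,x0:x1],cv2.COLOR_BGR2HSV),np.array(lo),np.array(hi))
    cs=cv2.findContours(m,cv2.RETR_EXTERNAL,cv2.CHAIN_APPROX_NONE)[0]
    return max(cs,key=cv2.contourArea)+np.array([x0,y0])
E
python3 - <<'E'
from h import *
t=cv2.imread("pics/top0.png");s=cv2.imread("pics/scene0.png")
crop=lambda im,b,f:cv2.resize(im[b[1]:b[3],b[0]:b[2]],None,fx=f,fy=f,interpolation=cv2.INTER_CUBIC)
a=crop(t,(340,190,405,295),5);b=crop(s,(220,195,290,330),4);c=crop(t,(125,175,225,250),3.8)[:, :380]
W=np.zeros((600,800,3),np.uint8);W[:525,:325]=a;W[:540,325:605]=b
c2=cv2.resize(c,(195,146));W[:146,605:]=c2
cv2.imwrite("pics/c.png",W)
green=((35,60,20),(95,255,255))
for n,im,bar in(("top",t,(125,185,225,240)),("scene",s,(420,145,480,205))):
    q=blob(im,*green,bar);print(n,"bar",cv2.minAreaRect(q),cv2.contourArea(q)); bx=cv2.boxPoints(cv2.minAreaRect(q));print(bx.tolist(),plane(n,bx,.18).round(4).tolist())
red=((0,150,60),(6,255,255))
q=blob(t,*red,(360,255,385,290));r=cv2.minAreaRect(q);print("knob",r,plane("top",cv2.boxPoints(r),.156).round(4).tolist())
q=blob(t,*green,(335,185,410,300));r=cv2.minAreaRect(q);print("plate",r,plane("top",cv2.boxPoints(r),.012).round(4).tolist())
yel=((18,100,120),(32,255,255))
for n,im,b in(("top",t,(370,195,400,222)),("scene",s,(238,245,270,276))):
    q=blob(im,*yel,b);e=cv2.minAreaRect(q);print(n,"ring",cv2.fitEllipse(q),cv2.boundingRect(q),plane(n,[cv2.fitEllipse(q)[0]],.15))
E
```

```text
top bar ((170.90206909179688, 212.6546173095703), (9.442718505859375, 80.51693725585938), 66.03750610351562) 259.5
[[132.19589233398438, 224.69068908691406], [205.773193359375, 191.9896697998047], [209.60824584960938, 200.61854553222656], [136.03094482421875, 233.31956481933594]] [[0.5425, 0.2642, 0.18], [0.6011, 0.1265, 0.18], [0.5848, 0.1195, 0.18], [0.5263, 0.2572, 0.18]]
scene bar ((451.92803955078125, 176.70555114746094), (9.656064987182617, 57.23031997680664), 48.09405517578125) 219.0
[[427.40673828125, 192.22467041015625], [469.99993896484375, 153.99996948242188], [476.4493408203125, 161.18643188476562], [433.85614013671875, 199.4111328125]] [[0.5917, 0.1182, 0.18], [0.5403, 0.2622, 0.18], [0.5635, 0.258, 0.18], [0.612, 0.1167, 0.18]]
knob ((372.609130859375, 272.4720764160156), (8.692139625549316, 23.084043502807617), 4.085616588592529) [[0.4224, -0.1742, 0.156], [0.4663, -0.1782, 0.156], [0.4648, -0.1947, 0.156], [0.4209, -0.1907, 0.156]]
plate ((371.1244201660156, 242.54205322265625), (40.67286682128906, 93.4127197265625), 10.911128044128418) [[0.4082, -0.1322, 0.012], [0.6079, -0.1747, 0.012], [0.5894, -0.2618, 0.012], [0.3898, -0.219, 0.012]]
top ring ((384.24005126953125, 208.69589233398438), (17.20049476623535, 20.544757843017578), 88.5653076171875) (373, 200, 22, 19) [[ 0.56536165 -0.20992761  0.15      ]]
scene ring ((252.0557098388672, 258.9456481933594), (16.89396095275879, 20.41781234741211), 75.92676544189453) (241, 250, 23, 17) [[ 0.56677804 -0.21130409  0.15      ]]
```

View pics/c.png

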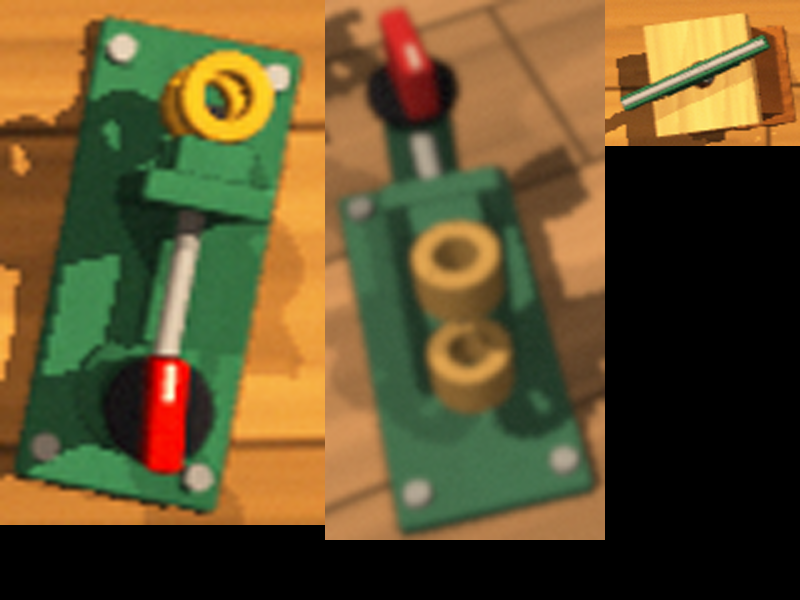

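The crop shows the upper mouth centred at about (385,209) in the top view and (252.5,258.6) in the scene view. The bolt end is visible inside the bore, and the knob bar lies nearly along the holder's x. One more measurement, of the steel edge and bushing, then I move.

```bash
python3 - <<'E'
from h import *
t=cv2.imread("pics/top0.png");s=cv2.imread("pics/scene0.png")
print(plane("top",[[385,208.8]],.15),plane("scene",[[252.4,258.6]],.15))
for n,im,b in(("top",t,(125,185,225,240)),("scene",s,(420,145,480,205))):
    q=blob(im,(35,60,20),(95,255,255),b)
    x,y,w,h=cv2.boundingRect(q);sub=im[y-2:y+h+2,x-2:x+w+2]
    hsv=cv2.cvtColor(sub,cv2.COLOR_BGR2HSV);m=cv2.inRange(hsv,(25,0,110),(110,75,255))
    k,l,st,c=cv2.connectedComponentsWithStats(m);i=1+st[1:,4].argmax();yy,xx=np.where(l==i)
    p=np.c_[xx+x-2,yy+y-2].astype(np.float32);r=cv2.minAreaRect(p);bx=cv2.boxPoints(r);P=plane(n,bx,.185)
    e=sorted(np.linalg.norm(P[i]-P[i-1]) for i in range(4))
    a,bb=(P[0]+P[1])/2,(P[2]+P[3])/2; a2,b2=(P[1]+P[2])/2,(P[3]+P[0])/2
    d=(a-bb) if np.linalg.norm(a-bb)>np.linalg.norm(a2-b2) else a2-b2; d=d*np.sign(d[1])
    print(n,len(p),r,P.mean(0).round(4),np.round(e,4),np.degrees(np.arctan2(-d[0],d[1])))
E
```

```text
[[ 0.5651348  -0.21138782  0.15      ]] [[ 0.56636134 -0.2105287   0.15      ]]
top 2 ((206.0, 196.5), (1.0, 0.0), -90.0) [0.5922 0.1251 0.185 ] [0.     0.     0.0019 0.0019] 89.20359817508555
scene 154 ((450.3307189941406, 171.38153076171875), (4.964234828948975, 52.31298065185547), 43.72697067260742) [0.5676 0.1909 0.185 ] [0.0102 0.0117 0.1427 0.1443] 22.90673278466693
```

Call:
arm_command:
  deltas: [0,0,0,0,0,0.03,60,0,0,-0.1,0.041,0.094,0.03,60,0,0,-0.2,0.082,0.187,0.03,60,0,0,-0.3,0.123,0.28,0.03,60,0,0,-0.352,0.145,0.33,0.03,60,0,0,-0.352,0.165,0.374,0.02,60,0,0,-0.352,0.165,0.374,0.02,60,0,0,-0.352,0.165,0.374,0.02,60,0,0,-0.352,0.165,0.374,0.02,60,0,0,-0.352,0.165,0.374,0.02,60,0,0,-0.352,0.165,0.374,0.02,60,0,0,-0.352,0.165,0.374,0.02,60,0,0,-0.352,0.165,0.374,0.02,60,0,0,-0.352,0.165,0.374,0.02,60,0,0,-0.352,0.165,0.374,0.02,60]
  force: 20

```text
clock: 1.6
position: [0.4436, -0.1864, 0.2419]
ee_rot: [3.138, -0.145, -0.0]
force: [-0.4, 0.2, 0.0]
width: 0.657
gripper_force: 0.0
```

Call:
arm_command:
  deltas: [0,0,0,0,0.001,-0.02,50,0,0,0,0,0.001,-0.04,50,0,0,0,0,0.001,-0.06,50,0,0,0,0,0.001,-0.075,50,0,0,0,0,0.001,-0.085,50,0,0,0,0,0.001,-0.092,50,0,0,0,0,0.001,-0.092,50,0,0,0,0,0.001,-0.092,50,0,0,0,0,0.001,-0.092,0,0,0,0,0,0.001,-0.092,0,0,0,0,0,0.001,-0.092,0,0,0,0,0,0.001,-0.092,0,0,0,0,0,0.001,-0.092,0,0,0,0,0,0.001,-0.092,0,0,0,0,0,0.001,-0.092,0]
  force: 20

```text
clock: 3.1
position: [0.4441, -0.1838, 0.15]
ee_rot: [-3.138, 0.141, -0.0]
force: [-0.2, 2.0, 1.9]
width: 0.136
gripper_force: 20.0
```

Call:
arm_command:
  deltas: [0,0,0.06,0,0,0,0,0,0,0.12,0,0,0,0,0,0,0.18,0,0,0,0,0,0,0.24,0,0,0,0,0,0,0.3,0,0,0,0,0,0,0.36,0,0,0,0,0,0,0.42,0,0,0,0,0,0,0.48,0,0,0,0,0,0,0.54,0,0,0,0,0,0,0.6,0,0,0,0,0,0,0.66,0,0,0,0,0,0,0.72,0,0,0,0,0,0,0.77,0,0,0,0,0,0,0.8,0,0,0,0,0,0,0.82,0,0,0,0,0,0,0.82,0,0,0,0,0,0,0.82,0,0,0,0,0,0,0.82,0,0,0,0]

```text
clock: 4.9
position: [0.4436, -0.183, 0.1499]
ee_rot: [-2.593, -1.771, 0.0]
force: [-2.2, 5.9, 5.6]
width: 0.138
gripper_force: 20.0
```

```bash
python3 - <<'E'
from h import *
o=sensors.observe();print(o["ft_torque"],o["force"],o["joints"],cv2.Rodrigues(o["ee_rot"])[0][:,0])
im=optics.get_image("scene");t=optics.get_image("top")
crop=lambda im,b,f:cv2.resize(im[b[1]:b[3],b[0]:b[2]],None,fx=f,fy=f,interpolation=cv2.INTER_CUBIC)
cv2.imwrite("pics/k.png",np.hstack([crop(im,(200,180,300,330),4),crop(t,(130,180,222,255),4)[:300].repeat(2,0)[:600]*0+0 if 0 else np.vstack([crop(t,(130,180,222,255),4),np.zeros((300,368,3),np.uint8)])]))
E
```

```text
[ 1.38199606  0.50344736 -0.04706313] [-2.20300992  5.89918683  5.60566432] [ 0.56604479  0.31053444 -0.35340731  1.98501221  0.13721811  0.87020178
 -0.23286802] [0.36365646 0.93153262 0.00097955]
```

View pics/k.png

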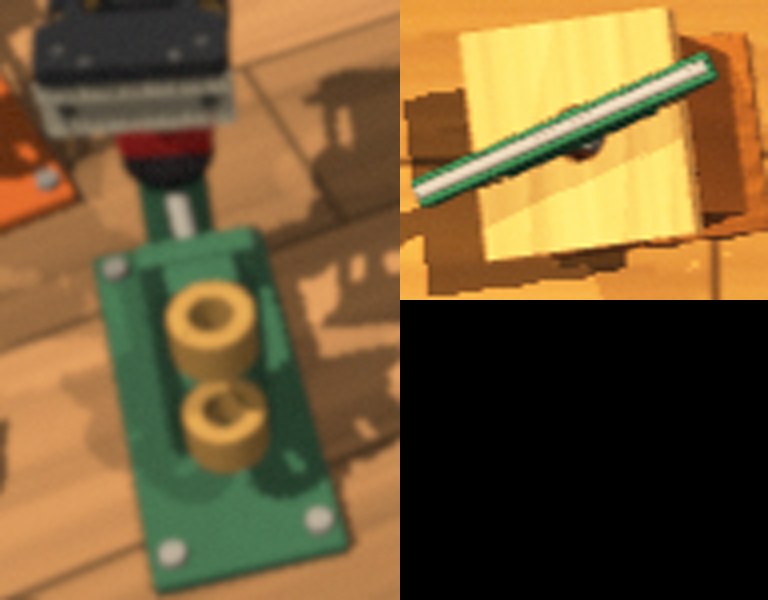

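The knob has turned until the tool sits about 80.7° from the holder's x, which puts it at its stop (about 1.4). The top crop puts the steel edge at (133,228) to (207,196). Next: release, rise and go over the rest.

Call:
arm_command:
  deltas: [0,0,0,0,0,0,50,0,0,0,0,0,0,50,0,0,0,0,0,0,50,0,0,0,0,0,0,50,0,0,0,0,0,0.02,50,0,0,0,0,0,0.05,50,0,0,0,0,0,0.1,50,0,0,0.08,0.014,0.044,0.1,50,0,0,0.16,0.028,0.088,0.1,50,0,0,0.24,0.042,0.13,0.1,50,0,0,0.32,0.056,0.17,0.1,50,0,0,0.4,0.07,0.215,0.1,50,0,0,0.45,0.084,0.26,0.1,50,0,0,0.493,0.1,0.305,0.1,50,0,0,0.493,0.112,0.345,0.1,50,0,0,0.493,0.123,0.375,0.1,50,0,0,0.493,0.123,0.375,0.1,50,0,0,0.493,0.123,0.375,0.1,50,0,0,0.493,0.123,0.375,0.1,50,0,0,0.493,0.123,0.375,0.1,50]

```text
clock: 7.0
position: [0.5672, 0.1891, 0.25]
ee_rot: [1.736, 2.617, -0.001]
force: [-0.2, -0.3, -0.1]
width: 0.543
gripper_force: 0.0
```

```bash
python3 - <<'E'
from h import *
o=sensors.observe();R=cv2.Rodrigues(o["ee_rot"])[0];print(o["position"],o["force"],o["joints"],R[:,0],R[:,2])
print(plane("top",[[170,211.75],[133.4,227.6],[206.6,195.9]],.185))
im=optics.get_image("scene");t=optics.get_image("top")
crop=lambda im,b,f:cv2.resize(im[b[1]:b[3],b[0]:b[2]],None,fx=f,fy=f,interpolation=cv2.INTER_CUBIC)
cv2.imwrite("pics/r.png",np.hstack([crop(im,(380,90,510,240),4)[:,:400],crop(im,(200,180,300,330),4)]))
E
```

```text
[0.56715754 0.18905207 0.25000232] [-0.24195679 -0.26063846 -0.08886628] [ 0.01736481  0.44407801 -0.62247771  1.56295677  0.27070678  1.22212923
 -0.25288333] [-3.88818547e-01  9.21313928e-01 -8.84746963e-04] [ 2.42542540e-04 -8.57950313e-04 -9.99999603e-01]
[[0.5650883  0.19216604 0.185     ]
 [0.53690928 0.26025335 0.185     ]
 [0.59332109 0.12394882 0.185     ]]
```

View pics/r.png

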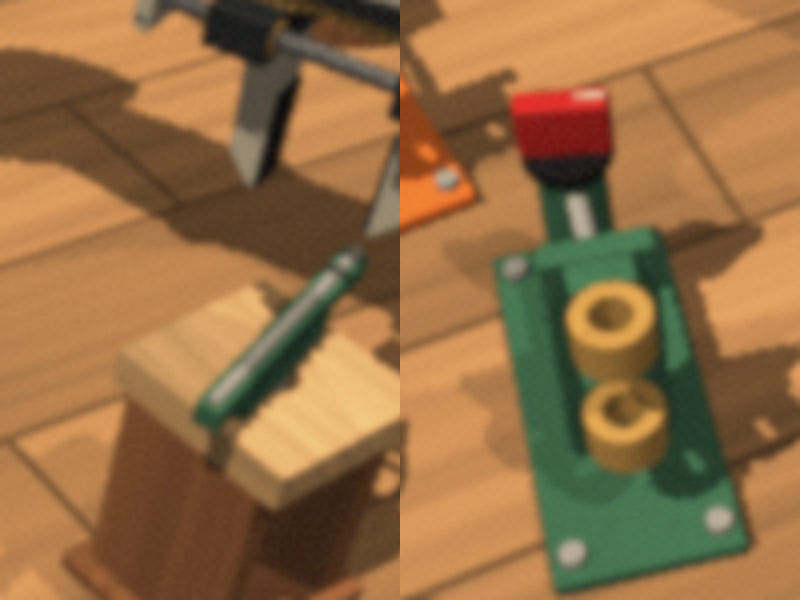

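The scene crop shows the knob bar turned crosswise and the fingers open over the bar.

Call:
arm_command:
  deltas: [0,0,0.002,-0.001,0.002,-0.02,50,0,0,0.002,-0.001,0.002,-0.04,50,0,0,0.002,-0.001,0.002,-0.055,50,0,0,0.002,-0.001,0.002,-0.065,50,0,0,0.002,-0.001,0.002,-0.072,50,0,0,0.002,-0.001,0.002,-0.076,50,0,0,0.002,-0.001,0.002,-0.076,50,0,0,0.002,-0.001,0.002,-0.076,50,0,0,0.002,-0.001,0.002,-0.076,50,0,0,0.002,-0.001,0.002,-0.076,50]
  force: 40

```text
clock: 8.1
position: [0.5662, 0.1929, 0.1744]
ee_rot: [1.73, 2.622, 0.001]
force: [-0.0, 1.2, -0.2]
width: 0.541
gripper_force: 0.0
```

Call:
arm_command:
  deltas: [0,0,0,0,-0.001,0,30,0,0,0,0,-0.001,0,20,0,0,0,0,-0.001,0,0,0,0,0,0,-0.001,0,0,0,0,0,0,-0.001,0,0,0,0,0,0,-0.001,0,0,0,0,0,0,-0.001,0,0,0,0,0,0,-0.001,0,0,0,0,0,0,-0.001,0,0,0,0,0,0,-0.001,0,0]
  force: 45

```text
clock: 9.1
position: [0.5662, 0.1918, 0.174]
ee_rot: [1.73, 2.622, 0.001]
force: [1.5, 0.7, -0.1]
width: 0.137
gripper_force: 45.0
```

Call:
arm_command:
  deltas: [0,0,0,0,0,0.01,0,0,0,0,0,0,0.025,0,0,0,0,0,0,0.04,0,0,0,0,0,0,0.06,0,0,0,0,0,0,0.08,0,0,0,0,0,0,0.1,0,0,0,0,0,0,0.12,0,0,0,0,0,0,0.14,0,0,0,0,0,0,0.155,0,0,0,0,0,0,0.165,0,0,0,0,0,0,0.17,0,0,0,0,0,0,0.17,0,0,0,0,0,0,0.17,0,0,0,0,0,0,0.17,0]

```text
clock: 10.5
position: [0.5657, 0.1915, 0.3431]
ee_rot: [-1.729, -2.622, 0.002]
force: [0.1, -0.9, -3.5]
width: 0.137
gripper_force: 45.0
```

```bash
python3 - <<'E'
from h import *
o=sensors.observe();R=cv2.Rodrigues(o["ee_rot"])[0];print(o["position"],o["force"],o["ft_torque"],R[:,0],R[:,2])
im=optics.get_image("scene")
cv2.imwrite("pics/s1.png",im)
b=(350,60,510,240)
cv2.imwrite("pics/l.png",cv2.resize(im[60:240,350:510],None,fx=3.3,fy=3.3,interpolation=cv2.INTER_CUBIC))
E
```

```text
[0.56570642 0.19147915 0.34310085] [ 0.10796973 -0.91896939 -3.51734517] [-0.0354024  -0.11890167 -0.04356096] [-3.93700231e-01  9.19238885e-01  5.03107055e-06] [-1.31261813e-03 -5.56707299e-04 -9.99998984e-01]
```

View pics/l.png

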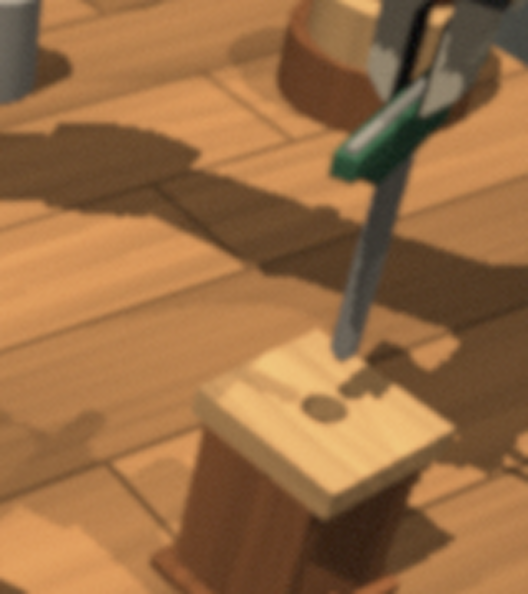

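The post hangs free, with its end at about (455,167), above and clear of the rack hole. I'll carry it over the bushing.

Call:
arm_command:
  deltas: [0,0,0,0,-0.02,0,0,0,0,0,0,-0.05,0,0,0,0,0,0,-0.09,0,0,0,0,0,0,-0.13,0,0,0,0,0,0,-0.17,0,0,0,0,0,0,-0.21,0,0,0,0,0,0,-0.25,0,0,0,0,0,0,-0.29,0,0,0,0,0,0,-0.33,0,0,0,0,0,0,-0.36,0,0,0,0,0,0,-0.38,0,0,0,0,0,0,-0.393,0,0,0,0,0,0,-0.4,0,0,0,0,0,0,-0.402,0,0,0,0,0,0,-0.402,-0.01,0,0,0,0,0,-0.402,-0.016,0,0,0,0,0,-0.402,-0.016,0,0,0,0,0,-0.402,-0.016,0,0,0,0,0,-0.402,-0.016,0]

```text
clock: 12.45
position: [0.5662, -0.2099, 0.3282]
ee_rot: [1.729, 2.623, 0.0]
force: [0.2, -1.7, -3.6]
width: 0.137
gripper_force: 45.0
```

```bash
python3 - <<'E'
from h import *
o=sensors.observe();R=cv2.Rodrigues(o["ee_rot"])[0];p=o["position"];print(p,o["force"],R[:,0],R[:,2])
im=optics.get_image("scene");t=optics.get_image("top");cv2.imwrite("pics/s2.png",im);cv2.imwrite("pics/t2.png",t)
for n in("scene","top"):print(n,"pred origin,tip,mouth",proj(n,[p+[0,0,-.024],p+[0,0,-.154],[.5657,-.211,.15]]).round(1).tolist())
crop=lambda im,b,f:cv2.resize(im[b[1]:b[3],b[0]:b[2]],None,fx=f,fy=f,interpolation=cv2.INTER_CUBIC)
cv2.imwrite("pics/b.png",np.hstack([crop(im,(215,170,295,290),5),crop(t,(345,170,425,290),5)]))
E
```

```text
[ 0.56616696 -0.20994314  0.32818757] [ 0.23303115 -1.72765845 -3.5894098 ] [-3.94078579e-01  9.19076725e-01 -2.17165354e-04] [ 3.73126107e-04 -7.62986706e-05 -9.99999927e-01]
scene pred origin,tip,mouth [[242.5, 186.9], [251.3, 248.7], [252.0, 258.4]]
top pred origin,tip,mouth [[395.9, 203.3], [385.8, 207.6], [384.8, 208.5]]
```

View pics/b.png

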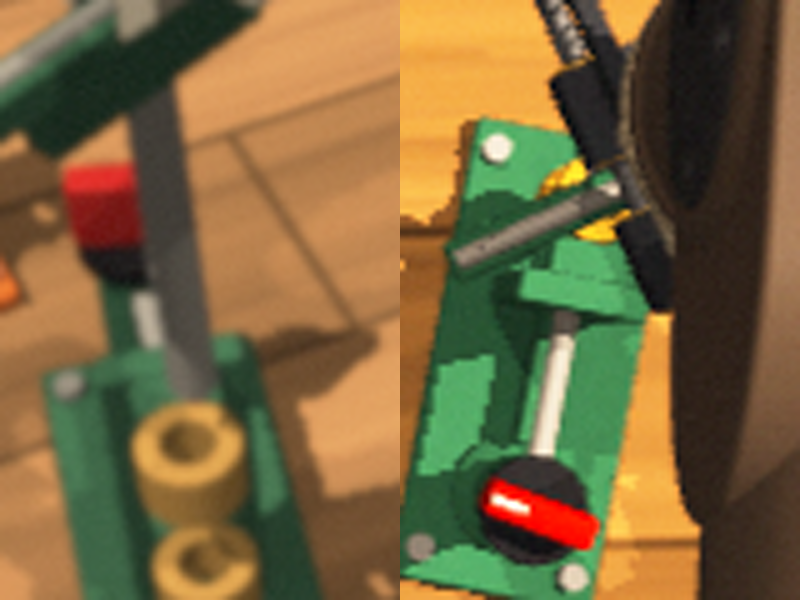

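In the scene crop the post sits about 14 crop px (3 px) right of the prediction, and the mouth is where expected at (252.5,259). I'll quantify the post's offset with line fits.

```bash
python3 - <<'E'
from h import *
im=cv2.imread("pics/s2.png");g=im.astype(int)
p=np.array([.56617,-.20994,.32819])
# post edges by saturation
sat=cv2.cvtColor(im,cv2.COLOR_BGR2HSV)[...,1].astype(int)
for y in range(190,252,5):
    print(y,sat[y,236:266].tolist())
e=plane("top",[[355.9,221.4]],.339)[0];ax=np.array([-.394,.919,0]);print("bar end",e,"along",(e-p)@ax,"perp",(e-p)@[.919,.394,0])
for du in (0,1):print(plane("scene",[[251.3+du,248.7]],.174))
E
```

```text
190 [93, 96, 87, 101, 95, 70, 51, 56, 53, 34, 39, 43, 45, 82, 128, 144, 145, 143, 145, 146, 145, 144, 144, 148, 145, 145, 147, 146, 148, 149]
195 [135, 143, 143, 142, 129, 92, 48, 39, 36, 44, 43, 46, 39, 55, 95, 130, 144, 147, 147, 146, 148, 148, 148, 147, 145, 147, 146, 146, 149, 148]
200 [146, 148, 146, 146, 144, 129, 77, 39, 39, 43, 39, 42, 46, 35, 60, 93, 128, 141, 146, 148, 147, 147, 148, 146, 149, 147, 145, 144, 146, 147]
205 [209, 205, 206, 207, 206, 183, 140, 70, 46, 39, 40, 34, 39, 39, 44, 71, 120, 139, 144, 148, 145, 148, 147, 149, 147, 144, 146, 144, 148, 151]
210 [208, 205, 210, 218, 204, 194, 158, 94, 49, 45, 42, 43, 39, 38, 43, 42, 77, 121, 144, 144, 146, 148, 146, 145, 144, 146, 149, 147, 148, 149]
215 [217, 223, 198, 204, 204, 214, 184, 144, 83, 47, 39, 44, 39, 43, 40, 46, 55, 97, 130, 144, 146, 146, 146, 150, 147, 147, 146, 146, 145, 146]
220 [96, 103, 73, 87, 81, 71, 65, 51, 47, 45, 39, 42, 33, 38, 37, 39, 44, 59, 103, 137, 145, 145, 146, 146, 147, 149, 147, 147, 145, 148]
225 [43, 23, 20, 23, 11, 22, 24, 26, 29, 41, 48, 47, 41, 44, 43, 38, 48, 44, 66, 114, 138, 147
[... 197 characters left out ...]
01, 94, 65, 37, 44, 45, 45, 47, 46, 42, 49, 44, 39, 41, 41, 44, 55, 95, 126, 136, 142, 139, 137, 140, 144, 146, 148]
240 [100, 84, 93, 103, 104, 100, 96, 84, 68, 63, 64, 55, 39, 44, 38, 45, 46, 40, 45, 47, 38, 58, 85, 98, 101, 101, 93, 77, 78, 81]
245 [99, 104, 101, 103, 100, 99, 100, 100, 101, 102, 96, 80, 51, 35, 43, 42, 45, 45, 46, 43, 38, 37, 41, 62, 98, 99, 101, 97, 108, 85]
250 [109, 92, 98, 91, 109, 103, 97, 100, 96, 94, 80, 85, 92, 93, 102, 113, 125, 127, 131, 130, 128, 113, 101, 91, 85, 90, 96, 96, 101, 102]
bar end [ 0.53694708 -0.14164597  0.339     ] along 0.07427604354924915 perp 5.19788302504251e-05
[[ 0.56599501 -0.20990222  0.174     ]]
[[ 0.56672213 -0.2084948   0.174     ]]
```

The scene view says the post is about 4.5 mm off in the (+x,+y) direction and the top view says about 1.5 mm. I'll shift by a compromise that stays well within the bevel's capture range, lower to just inside the mouth and read the forces.

Call:
arm_command:
  deltas: [0,0,0,-0.002,-0.0025,0,0,0,0,0,-0.002,-0.0025,-0.005,0,0,0,0,-0.002,-0.0025,-0.01,0,0,0,0,-0.002,-0.0025,-0.015,0,0,0,0,-0.002,-0.0025,-0.018,0,0,0,0,-0.002,-0.0025,-0.021,0,0,0,0,-0.002,-0.0025,-0.024,0,0,0,0,-0.002,-0.0025,-0.026,0,0,0,0,-0.002,-0.0025,-0.028,0,0,0,0,-0.002,-0.0025,-0.028,0,0,0,0,-0.002,-0.0025,-0.028,0]

```text
clock: 13.65
position: [0.5641, -0.2128, 0.3]
ee_rot: [1.73, 2.622, 0.0]
force: [-0.7, -0.5, -2.7]
width: 0.137
gripper_force: 45.0
```

```bash
python3 - <<'E'
from h import *
o=sensors.observe();R=cv2.Rodrigues(o["ee_rot"])[0];p=o["position"];print(p,o["force"],o["ft_torque"])
im=optics.get_image("scene");cv2.imwrite("pics/s3.png",im)
print(proj("scene",[p+[0,0,-.024],p+[0,0,-.154]]))
cv2.imwrite("pics/b3.png",cv2.resize(im[150:290,180:330],None,fx=4.2,fy=4.2,interpolation=cv2.INTER_CUBIC))
E
```

```text
[ 0.56406378 -0.21275858  0.30003727] [-0.74249099 -0.47092965 -2.7341335 ] [-0.00037808 -0.07618223  0.01534445]
[[242.2181098  201.61167024]
 [250.81192394 259.6590429 ]]
```

View pics/b3.png

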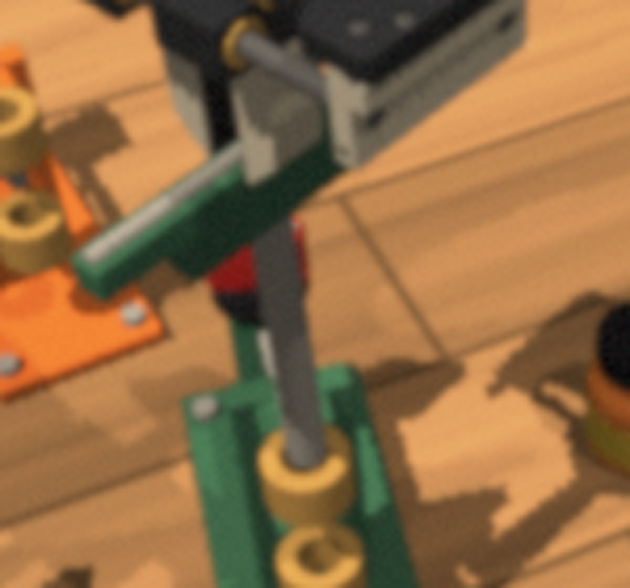

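The post's end is in the mouth: post centre at crop x≈306, ring centre ≈307, with small forces. I'll continue down and watch the force.

Call:
arm_command:
  deltas: [0,0,0,0,0,-0.003,0,0,0,0,0,0,-0.006,0,0,0,0,0,0,-0.009,0,0,0,0,0,0,-0.012,0,0,0,0,0,0,-0.015,0,0,0,0,0,0,-0.015,0,0,0,0,0,0,-0.015,0]

```text
clock: 14.4
position: [0.564, -0.2128, 0.2849]
ee_rot: [-1.73, -2.622, -0.0]
force: [1.1, 0.1, -2.7]
width: 0.134
gripper_force: 45.0
```

Call:
arm_command:
  deltas: [0,0,0,0,0,-0.003,0,0,0,0,0,0,-0.006,0,0,0,0,0,0,-0.01,0,0,0,0,0,0,-0.014,0,0,0,0,0,0,-0.018,0,0,0,0,0,0,-0.022,0,0,0,0,0,0,-0.026,0,0,0,0,0,0,-0.03,0,0,0,0,0,0,-0.034,0,0,0,0,0,0,-0.038,0,0,0,0,0,0,-0.038,0,0,0,0,0,0,-0.038,0,0,0,0,0,0,-0.038,0]

```text
clock: 15.7
position: [0.5642, -0.2128, 0.2472]
ee_rot: [1.73, 2.622, 0.0]
force: [-0.9, -0.5, -1.8]
width: 0.138
gripper_force: 45.0
```

```bash
python3 - <<'E'
from h import *
o=sensors.observe();print(o["position"],o["force"],o["ft_torque"],cv2.Rodrigues(o["ee_rot"])[0][:,2])
E
```

```text
[ 0.56416867 -0.2127598   0.24715973] [-0.93587101 -0.5447413  -1.82025654] [-0.02582462 -0.10315379 -0.02629616] [ 4.24356564e-04 -4.21597176e-05 -9.99999909e-01]
```

Call:
arm_command:
  deltas: [0,0,0,0,0,-0.003,0,0,0,0,0,0,-0.006,0,0,0,0,0,0,-0.009,0,0,0,0,0,0,-0.012,0,0,0,0,0,0,-0.015,0,0,0,0,0,0,-0.015,0,0,0,0,0,0,-0.015,0]

```text
clock: 16.4
position: [0.564, -0.2128, 0.2319]
ee_rot: [-1.73, -2.622, -0.0]
force: [-0.2, 0.3, -3.5]
width: 0.136
gripper_force: 45.0
```

Call:
arm_command:
  deltas: [0,0,0,0,0,-0.003,0,0,0,0,0,0,-0.007,0,0,0,0,0,0,-0.011,0,0,0,0,0,0,-0.015,0,0,0,0,0,0,-0.019,0,0,0,0,0,0,-0.023,0,0,0,0,0,0,-0.027,0,0,0,0,0,0,-0.031,0,0,0,0,0,0,-0.034,0,0,0,0,0,0,-0.037,0,0,0,0,0,0,-0.038,0,0,0,0,0,0,-0.038,0,0,0,0,0,0,-0.038,0,0,0,0,0,0,-0.038,0,0,0,0,0,0,-0.038,0]

```text
clock: 17.9
position: [0.5641, -0.2128, 0.1941]
ee_rot: [1.73, 2.622, 0.0]
force: [-0.3, 0.4, -3.0]
width: 0.14
gripper_force: 45.0
```

```bash
python3 - <<'E'
from h import *
o=sensors.observe();p=o["position"];print(p,o["force"],o["ft_torque"],o["gripper_force"])
im=optics.get_image("scene")
print(proj("scene",[[.565,-.212,.17],[.565,-.212,.15],[.565,-.212,.06],[.565,-.212,.04]]))
cv2.imwrite("pics/f.png",cv2.resize(im[190:320,200:310],None,fx=4.5,fy=4.5,interpolation=cv2.INTER_CUBIC))
E
```

```text
[ 0.56412194 -0.21277606  0.19412085] [-0.30789829  0.41295505 -3.03405426] [ 0.02978568 -0.11420057 -0.0025346 ] 44.97716724872589
[[250.07007193 250.37257832]
 [251.23768943 258.34666192]
 [255.95128416 290.53751077]
 [256.89294137 296.96842954]]
```

View pics/f.png

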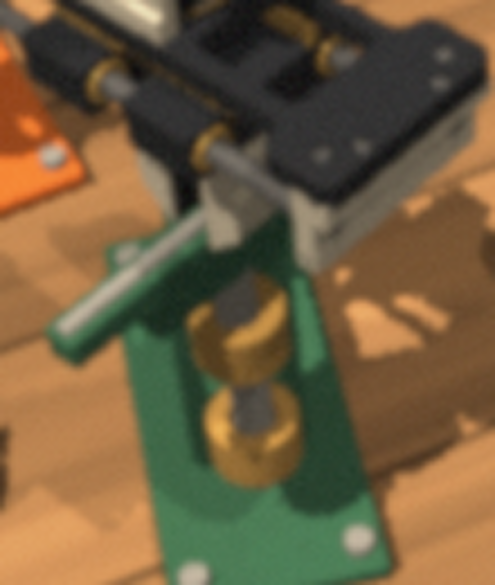

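The post runs through both bushings, at crop (240,300) and (255,405). The bar is clear of the upper one, the forces are small and the grip holds at 45 N. Handing in.

```bash
python3 -c "
from cell import arm
print(arm.sign_off())"
```

```text
the job is handed in; nothing more can be done
None
```

I handed the job in at about 18 s: the knob is turned to its stop (about 1.4 rad), and the tool rest is still gripped with its post through both bushings. By my measurements the bar is about 2 cm above the upper bushing and the post end about 2 cm below the lower one. The hand-in gave no verdict.

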